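# Make up the labelling kit and the sampling kit

### The job

Make up the two kits for the next batch. The blue tray is the labelling kit: the label roll goes flat in its large bay, the tally counter in its small bay and the marker pen lengthwise in its long bay. The yellow tray is the sampling kit: the funnel stands mouth down in its large bay and the thermometer lies lengthwise in its long bay (either way round), beside the gold cap that already lies in its small bay; set things down gently, each wholly inside its bay, and leave both gold caps where they are. Mind the filler's hopper, which hangs over the back of the bench.

Things in the scene. Friction and masses are not known exactly. Their poses are not given: they have to be found in the camera images.
- blue_tray: fixed shallow blue kit tray, 149 (x) x 173 (y) mm; origin: centre of underside, z up, yaw under 0.2. Floor 3 mm, white ribs 3 wide, tops 8 mm over underside. Bays (x, y mm): LONG 50 x 167, centre -46.5, 0, no long walls over its middle 70 mm; LARGE 90 x 90, centre +26.5, -38.5; SMALL 90 x 74, centre +26.5, +46.5. Empty at the start
- yellow_tray: fixed shallow yellow kit tray, 149 (x) x 173 (y) mm; origin: centre of underside, z up, yaw under 0.2. Floor 3 mm, white ribs 3 wide, tops 8 mm over underside. Bays (x, y mm): LONG 50 x 167, centre -46.5, 0, no long walls over its middle 70 mm; LARGE 90 x 90, centre +26.5, -38.5; SMALL 90 x 74, centre +26.5, +46.5. A gold cap lies in the small bay at the start
- roll_mid (a point): roll of white paper labels lying flat, 66 mm across, 39 mm high, brown core, 75 g; the point is its centre, half-way up (19.5 mm over its underside), z up
- tally_mid (a point): small light-grey round tally counter with a dark window, case 43 mm across and 24 mm high (30 mm with the button on top), standing on its flat base, 60 g; the point is the middle of the case, 12 mm over its underside, z up. A small peg sticks out of the case sideways at x +6 mm, to 30 mm from the point toward -y: grip the case across its x
- pen_mid (a point): marker pen, white body and green cap, lying, 122 mm long (its x) and 14 mm thick; the point is its middle, 7.5 mm over its underside
- cone_mid (a point): light-grey funnel standing on its wide mouth, stem up: 68 mm across at the bottom, 72 mm high; the point is on its axis, half-way up (36 mm over its underside), z up. The stem, 21 mm thick, takes the top 31 mm; grip it there
- probe_head (a point): probe thermometer, lying: a round light head 24 mm across (its y and z) and 18 mm long (its x) with a thin steel probe; 138 mm long in all. The point is the head's centre, 11.5 mm over the underside; the probe runs from it along -x, tip 128 mm away; mid-length is at x -59 mm. Nearly all the weight is in the head: grip it there, across its y
- tray_cap_mid (a point): gold jar cap, 64 mm across, 10 mm high, lying in the small bay of the yellow tray; the point is its centre, half-way up. Leave it there
- loose_cap_mid (a point): gold jar cap, 64 mm across, 10 mm high, lying on the worktop among the stock; the point is its centre, half-way up. Leave it there
- hopper_front (a point): foremost point of the filling machine's big round steel hopper, a fixed obstacle that overhangs the back of the worktop: it takes up heights 0.28 to 0.51 m behind this point, 0.11 m to either side along y, so keep the wrist in front of it when carrying things past
Mind the look-alikes: they are no part of the job. Of the things that look like the part that bears roll_mid, the largest one is meant.

How it is judged:
By the outcome, as a careful person would: the job done as asked, in the order asked, and still so for the second after the job is handed in, with the robot touching nothing.
It also fails if it takes over 149 s, if anything falls off the work surface, if the arm or the gripper's body presses on something with over 40 N, if the wrist force passes 120 N, or if a joint passes its speed limit or range.

### The arm

A 6-joint arm with a two-finger parallel gripper is mounted at the origin on a cart in front of the work surface, level with it; the furniture and walls round the work are solid. World frame = base frame: x ahead of the robot, y to its left, z up, the work surface at z = 0. Lengths are in m, angles in degrees, forces in N, time in s.
With the tool pointing down it reaches from about 0.4 to 0.825 m from the base axis. Payload 7 kg.
Tool frame: the origin (TCP) lies on the centre line of the jaws, within the pads' length; the fingertips stand 19 mm ahead of it and the grasp point (between the pads) is the TCP; z points along the fingers, y is the line along which they close (so a half turn about z gives the same grasp; the last joint's range is limited). The gripper opens to 88 mm and grips with 3 to 60 N. Pads are 19 mm wide; open, the fingers measure 130 mm over their backs; the gripper's body (78 mm by 193 mm) begins 47 mm behind the grasp point.
Start: joints at [-58.608, 20.546, 0.682, 0, -70.136, -16.507], TCP at [0.173, -0.652, 0.246] pointing down, gripper open.
Joint ranges: [-176.03, 176.03], [-82.01, 121.73], [-58.28, 71.71], [-173.87, 95.51], [-174.79, -0.11], [-173.66, 173.66]. Speed limits (degrees/s): [136.94, 136.94, 172.46, 180, 180, 180].

### API

Orientations are given as [roll, pitch, yaw] about the fixed x, y, z axes, in that order (R = Rz(yaw) Ry(pitch) Rx(roll)).
In Python, from plant import * gives the robot as it stands. The module is installed in compiled form; this text tells all that it offers.
- The arm moves only by the tool play_rows, never from a script. Its argument "deltas" is a list of rows, each a list of 6 numbers: the shift along the world's x, y, z scaled (see below), then the turn, a rotation vector about the world's x, y, z scaled (see below). A call has 1 to 10 rows; each row shifts and turns the commanded pose from where the row before left it; what a row does not reach is not made up. The controller multiplies each number of a shift by 800 mm and each number of a turn by 180 degrees. A row lasts 1/10 s, in which the tool goes at most 50 mm and 8.59 degrees, less where a joint would pass 70% of its speed; a pose out of reach is approached as far as the arm can. A call with a number of a shift or a turn outside -1 to 1 is refused whole. A call with a gripper value outside its range is refused whole. "gripper" is the gripper command: -1 is shut, 1 is fully open, values between are in proportion, set as the call begins (left out, the last holds). The fingers move at their own pace and stop on an object; the grip force is fixed at half the most. Time passes only in rows, so rows that do not move let the fingers close. It gives the time, the measured TCP pose, the force, the opening and the grip force at its end, in the units of the state.
- get_obs(): the state, without advancing time (a new reading comes with each control period).
- snapshot(name): name is "side" or "top"; returns (picture, depth): 384x512x3 uint8, blue, green, red; 384x512 float32, m along the optical axis (not along the pixel's ray), 0 where there is no reading.
- camera_model(name): a dict with "fx", "fy", "cx", "cy" (pixels), "world_to_cam" (4x4, takes a point from world to camera coordinates). Camera axes: x right, y down, z forward; pixel columns grow to the right and rows downward; lengths in m; the calibration is good to about 2 mm. A picture is of the moment at which its call begins. camera_model takes no time and is no camera call.
- close_job(): hands the job in; it is judged then, once.
The state is a dict: "clock": time; "joint_pos": joint angles; "qvel": joint speeds; "tau": joint torques, N m; "tool_pos": TCP position; "orientation": TCP orientation; "force": force on the tool from outside, world axes, zero at the start; "moment": the same for the moment, N m; "opening": finger opening in m; "gripper_force": force on a finger pad.
Only numpy, scipy, OpenCV 4.12 (cv2) and the standard library are available. Lean on these libraries where they do the work, as an engineer would, in place of code of your own. Each camera call takes 0.05 s, during which the arm holds its last target. There are 200 camera calls.

## Working session

There is one attempt and no reset: what is moved stays moved. The work goes in short steps, Python scripts to look and compute and a tool call to move; the robot and the scene stay as the last step left them, time stands still between calls to the robot, and variables do not carry over. Pictures are saved under pics/ and viewed, at most 14 in all, crops included, and the job is handed in when it is done.

Besides the shell and the picture viewer there is one more tool, called after ">>>" in YAML: its name, and indented under it one key for each argument. play_rows: Moves the arm, as the interface text tells. Its arguments: {"type":"object","properties":{"deltas":{"type":"array","items":{"type":"array","items":{"type":"number","minimum":-1,"maximum":1}}},"gripper":{"type":"number"}},"required":["deltas"]}

```bash
mkdir -p pics; python3 - <<'E'
from plant import *
import cv2,numpy as np
o=get_obs();print({k:o[k] for k in('clock','tool_pos','orientation','opening')})
for n in('top','side'):
    p,d=snapshot(n);cv2.imwrite(f'pics/{n}0.png',p);np.savez(f'{n}0.npz',p=p,d=d)
    c=camera_model(n);print(n,c['fx'],c['fy'],c['cx'],c['cy']);print(np.round(np.linalg.inv(c['world_to_cam']),3))
    cv2.imwrite(f'pics/{n}0b.png',cv2.resize(p,(800,600),interpolation=cv2.INTER_CUBIC))
E
```

```text
{'clock': 0.0, 'tool_pos': array([ 0.17324487, -0.65190046,  0.24463889]), 'orientation': array([ 1.79904295e+02, -1.05106047e-02, -1.65121030e+02]), 'opening': 0.08800809397272669}
top 412.06428441305553 412.06428441305553 256.35016481136756 194.48994823102734
[[ 5.000e-03 -9.870e-01  1.580e-01  2.920e-01]
 [-1.000e+00 -1.000e-03  2.600e-02  3.000e-02]
 [-2.500e-02 -1.580e-01 -9.870e-01  1.559e+00]
 [ 0.000e+00  0.000e+00  0.000e+00  1.000e+00]]
side 370.10766072895905 370.10766072895905 256.865131844204 189.73195399200503
[[ 0.992 -0.082  0.099  0.365]
 [-0.128 -0.608  0.784 -1.011]
 [-0.005 -0.79  -0.613  1.064]
 [ 0.     0.     0.     1.   ]]
```

View pics/top0b.png

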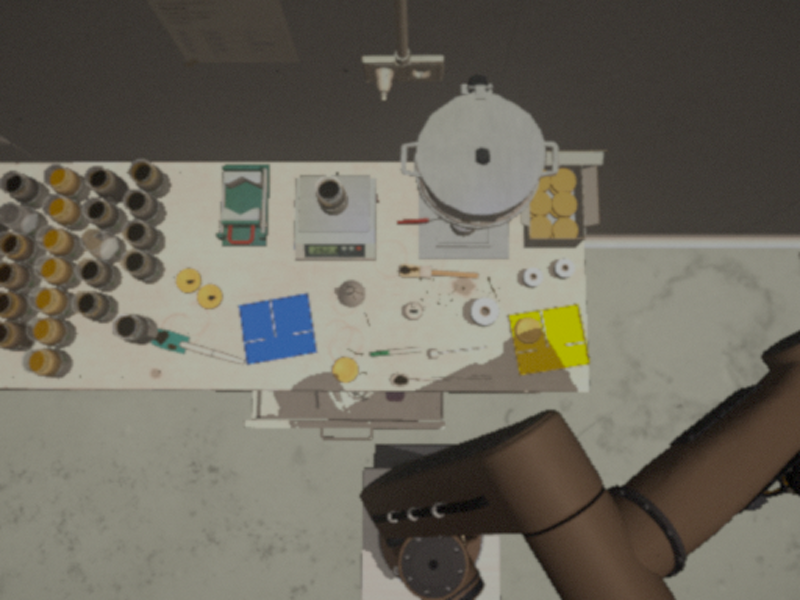

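View pics/side0b.png

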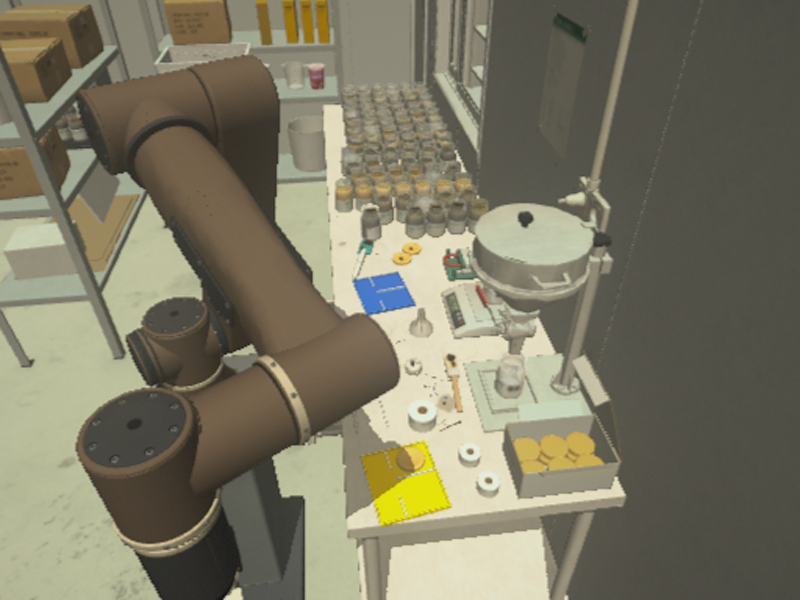

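The top view (800x600) shows the blue tray at (278,328), yellow tray at (548,340), funnel at (350,292), tally at (413,311), large roll at (484,311), and the pen and probe near (395,352) and (450,350). I'll enlarge the work area.

```bash
python3 - <<'E'
import cv2,numpy as np
p=np.load('top0.npz')['p'];c=p[160:255,145:385]
im=cv2.resize(c,None,fx=3.3,fy=3.3,interpolation=cv2.INTER_CUBIC);cv2.imwrite('pics/topc.png',im)
p=np.load('side0.npz')['p'];c=p[165:340,215:345]
cv2.imwrite('pics/sidec.png',cv2.resize(c,None,fx=3.4,fy=3.4,interpolation=cv2.INTER_CUBIC))
E
```

```text
(no output)
```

View pics/topc.png

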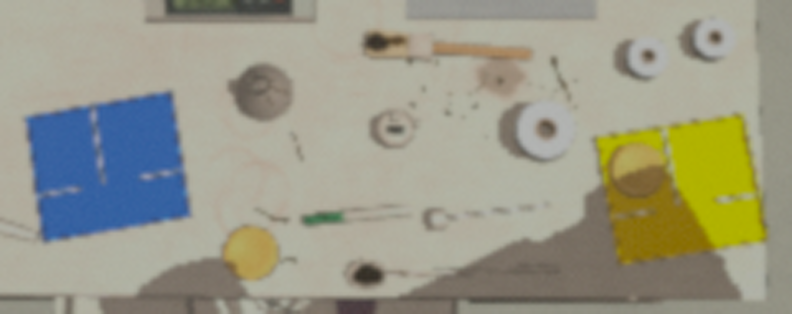

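View pics/sidec.png

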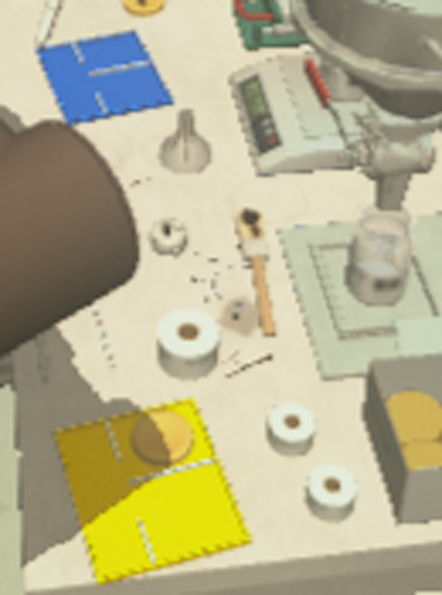

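The crop shows the green pen cap at (322,217) with its body running right, and the probe head at (434,217) with its tip toward (548,206). It also shows the tally at (393,128), the large roll at (545,130), the funnel at (263,90) and the tray bays (LARGE on the right, LONG at the bottom). Next I measure positions.

```bash
cat > h.py <<'E'
from plant import *
import cv2,numpy as np
def ray(n,uv,z):
    c=camera_model(n);T=np.linalg.inv(c['world_to_cam']);uv=np.atleast_2d(np.asarray(uv,float))
    d=np.c_[(uv[:,0]-c['cx'])/c['fx'],(uv[:,1]-c['cy'])/c['fy'],np.ones(len(uv))]@T[:3,:3].T
    return T[:3,3]+d*((z-T[2,3])/d[:,2])[:,None]
def blob(mask,win,amin=4):
    m=np.zeros(mask.shape,np.uint8);x0,x1,y0,y1=win;m[y0:y1,x0:x1]=mask[y0:y1,x0:x1]
    n,l,s,c=cv2.connectedComponentsWithStats(m);k=1+np.argmax(s[1:,4]);return (l==k).astype(np.uint8),c[k],s[k]
def rectw(n,m,z):
    ct=max(cv2.findContours(m,cv2.RETR_EXTERNAL,cv2.CHAIN_APPROX_NONE)[0],key=len)[:,0]
    w=ray(n,ct,z)[:,:2];return cv2.minAreaRect((w*1000).astype(np.float32))
E
cat > m.py <<'E'
from h import *
p=np.load('top0.npz')['p'];d=np.load('top0.npz')['d'];hsv=cv2.cvtColor(p,cv2.COLOR_BGR2HSV);H,S,V=[hsv[...,i].astype(int) for i in range(3)]
C=lambda u,v:((u+.5)/3.3-.5+145,(v+.5)/3.3-.5+160)
def win(u,v,r):a=C(u,v);return(int(a[0]-r),int(a[0]+r+1),int(a[1]-r),int(a[1]+r+1))
for nm,lo,hi,w in(('blue',100,125,win(108,165,32)),('yel',22,36,win(682,188,32))):
    m=((H>lo)&(H<hi)&(S>150)).astype(np.uint8);m=cv2.morphologyEx(m,cv2.MORPH_CLOSE,np.ones((5,5)))
    b,c,s=blob(m,w);print(nm,c,s,rectw('top',b,.006))
g=((H>40)&(H<90)&(S>80)).astype(np.uint8);b,c,s=blob(g,win(322,217,12));print('pencap',c,s,ray('top',c,.007)*1000)
gold=((H>12)&(H<28)&(S>90)).astype(np.uint8);b,c,s=blob(gold,win(250,252,12));print('cap',c,s,ray('top',c,.01)*1000)
for nm,u,v,z in(('traycap',637,168,.013),('roll',545,130,.039),('rollcore',547,128,.039),('tally',393,128,.024),('tallybtn',395,128,.03),('conetop',263,86,.072),('conebase',263,92,.0),('penL',303,219,.007),('penR',409,211,.007),('head',434,217,.012),('tip',548,206,.003)):
    a=C(u,v);i=tuple(np.round(a[::-1]).astype(int));P=ray('top',a,z)[0];
    c=camera_model('top');T=np.linalg.inv(c['world_to_cam']);zz=(T@[(a[0]-c['cx'])/c['fx']*d[i],(a[1]-c['cy'])/c['fy']*d[i],d[i],1])[2]
    print(nm,np.round(P*1000),'depth z',round(zz*1000))
c=C(0,0)
print('hopper',ray('top',(485/1.5625,232/1.5625),.30)*1000)
cs=camera_model('side')
E
python3 m.py
```

```text
blue [177.22207792 210.10324675] [ 154  189   47   43 1540] ((480.9159851074219, 372.67840576171875), (139.793212890625, 162.61593627929688), 10.22451114654541)
yel [352.87037037 217.66798942] [ 326  195   51   45 1512] ((456.5772705078125, -286.3818054199219), (145.67015075683594, 170.59263610839844), 9.581744194030762)
pencap [243.07692308 225.69230769] [238 225  10   2  13] [[421.72227976 120.48149949   7.        ]]
cap [220.44607843 236.37254902] [213 229  16  16 204] [[381.0566342  204.95831512  10.        ]]
traycap [ 479. -235.   13.] depth z 10
roll [ 519. -129.   39.] depth z -2
rollcore [ 521. -131.   39.] depth z -1
tally [523.  43.  24.] depth z 24
tallybtn [522.  40.  30.] depth z 24
conetop [563. 187.  72.] depth z 1
conebase [569. 195.   0.] depth z 46
penL [420. 145.   7.] depth z -4
penR [430.  24.   7.] depth z -2
head [423.  -4.  12.] depth z 23
tip [ 437. -135.    3.] depth z 1
hopper [[ 640.58453732 -105.64386818  300.        ]]
```

```bash
python3 - <<'E'
from h import *
C=lambda u,v:((u+.5)/3.4-.5+215,(v+.5)/3.4-.5+165)
for n,u,v,z in(('rollcore',188,332,.039),('tallytop',168,234,.024),('stemtop',186,113,.072),('conebase_front',186,171,0.),('traycap',161,437,.013)):
    print(n,np.round(ray('side',C(u,v),z)[0]*1000))
p=np.load('top0.npz')['p'];hsv=cv2.cvtColor(p,cv2.COLOR_BGR2HSV)
# roll white blob in top
m=((hsv[...,1]<40)&(hsv[...,2]>195)).astype(np.uint8);b,c,s=blob(m,(296,325,190,212));print(c,s,ray('top',c,.039)*1000)
print(cv2.cvtColor(p,cv2.COLOR_BGR2HSV)[199,295:328,1:].tolist())
E
```

```text
rollcore [ 522. -130.   39.]
tallytop [524.  33.  24.]
stemtop [570. 193.  72.]
conebase_front [567. 166.   0.]
traycap [ 478. -240.   13.]Traceback (most recent call last):
  File "<stdin>", line 7, in <module>
  File "h.py", line 9, in blob
    n,l,s,c=cv2.connectedComponentsWithStats(m);k=1+np.argmax(s[1:,4]);return (l==k).astype(np.uint8),c[k],s[k]
                                                    ~~~~~~~~~^^^^^^^^^
    return _wrapfunc(a, 'argmax', axis=axis, out=out, **kwds)
    return bound(*args, **kwds)
ValueError: attempt to get argmax of an empty sequence
```

>>> play_rows:
  deltas:
    - [0.06,0.05,0,0,0,0.047]
    - [0.06,0.05,0,0,0,0.047]
    - [0.06,0.05,0,0,0,0.047]
    - [0.06,0.05,0,0,0,0.047]
    - [0.06,0.05,0,0,0,0.047]
    - [0.04,0.05,-0.02,0,0,0.047]
    - [0.03,0.05,-0.02,0,0,0.047]
    - [0.02,0.05,-0.02,0,0,0.047]
    - [0.01,0.06,-0.02,0,0,0.041]
    - [0,0.06,-0.02,0,0,0]

```text
clock: 1.1
tool_pos: [0.4437, -0.2789, 0.1662]
orientation: [180.0, 0.0, -89.8]
force: [2.0, 0.5, 0.5]
opening: 0.0874
gripper_force: 0.0
```

>>> play_rows:
  deltas:
    - [0.024,0.0465,-0.01,0,0,0]
    - [0.024,0.0465,-0.01,0,0,0]
    - [0.024,0.0465,-0.01,0,0,0]
    - [0.024,0.0465,-0.01,0,0,0]
    - [0,0,0,0,0,0]
    - [0,0,0,0,0,0]
  gripper: 1

```text
clock: 1.7
tool_pos: [0.5198, -0.131, 0.1346]
orientation: [179.9, -0.0, -89.9]
force: [0.0, -0.5, -0.5]
opening: 0.0876
gripper_force: 0.0
```

```bash
python3 - <<'E'
from h import *
o=get_obs();print(o['tool_pos'],o['orientation'],o['joint_pos'])
p,d=snapshot('side');cv2.imwrite('pics/s1.png',cv2.resize(p[150:350,200:400],None,fx=3,fy=3,interpolation=cv2.INTER_CUBIC))
p,d=snapshot('top');cv2.imwrite('pics/t1.png',cv2.resize(p[160:255,145:385],None,fx=3.3,fy=3.3,interpolation=cv2.INTER_CUBIC))
E
```

```text
[ 0.51980337 -0.13096727  0.13464589] [ 1.79921519e+02 -4.48871955e-03 -8.99312944e+01] [ 6.82029827e+00  1.34177397e+01 -2.53478170e+01 -6.10971653e-03
 -5.13129083e+01 -6.74777346e+00]
```

View pics/s1.png

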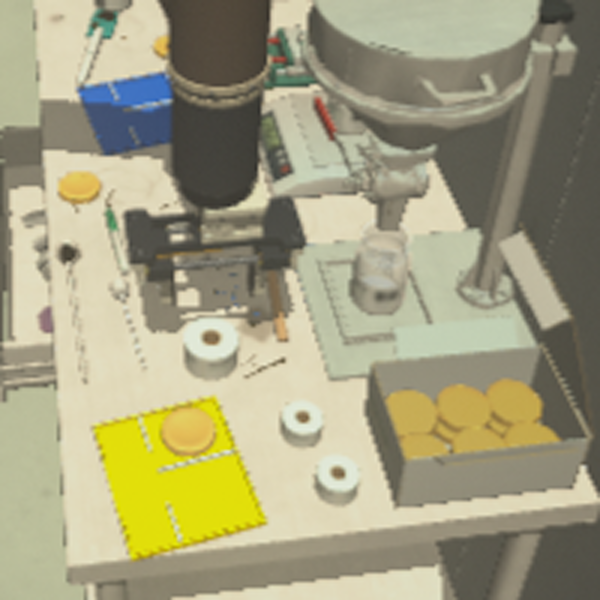

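The side view shows the gripper over the roll (210,345), the pen cap at (111,213), the probe head at (119,290) with its tip at (145,368), and the yellow tray corners at (93,425), (218,397), (268,520) and (132,557).

>>> play_rows:
  deltas:
    - [0.001,0.001,-0.05,0,0,0]
    - [0,0,-0.04,0,0,0]
    - [0,0,-0.03,0,0,0]
    - [0,0,-0.011,0,0,0]
    - [0,0,0,0,0,0]
    - [0,0,0,0,0,0]

```text
clock: 2.4
tool_pos: [0.5213, -0.1317, 0.0315]
orientation: [-179.9, -0.0, -90.1]
force: [-0.4, -0.6, 0.0]
opening: 0.0875
gripper_force: 0.0
```

>>> play_rows:
  deltas:
    - [0,0,0,0,0,0]
    - [0,0,0,0,0,0]
    - [0,0,0,0,0,0]
    - [0,0,0,0,0,0]
    - [0,0,0,0,0,0]
    - [0,0,0,0,0,0]
    - [0,0,0,0,0,0]
  gripper: -1

```text
clock: 3.1
tool_pos: [0.521, -0.1311, 0.0311]
orientation: [-180.0, -0.0, -90.0]
force: [-1.1, 0.7, 5.6]
opening: 0.065
gripper_force: 30.0
```

```bash
python3 - <<'E'
from h import *
C=lambda u,v:((u+.5)/3-.5+200,(v+.5)/3-.5+150)
for n,u,v,z in(('y1',93,425,.006),('y2',218,397,.006),('y3',268,520,.006),('y4',132,557,.006),('pencap',111,213,.007),('head',119,290,.02),('tip',145,368,.003),('tcap',188,430,.013)):
    print(n,np.round(ray('side',C(u,v),z)[0]*1000))
E
```

```text
y1 [ 372. -213.    6.]
y2 [ 521. -193.    6.]
y3 [ 548. -359.    6.]
y4 [ 400. -382.    6.]
pencap [424. 141.   7.]
head [421. -20.  20.]
tip [ 441. -136.    3.]
tcap [ 479. -239.   13.]
```

>>> play_rows:
  deltas:
    - [0,0,0.03,0,0,0]
    - [0,0,0.04,0,0,0]
    - [0,0,0.045,0,0,0]

```text
clock: 3.4
tool_pos: [0.5197, -0.1311, 0.1226]
orientation: [179.9, -0.0, -90.1]
force: [1.3, 0.8, -0.8]
opening: 0.065
gripper_force: 30.0
```

>>> play_rows:
  deltas:
    - [-0.001,0.04,0,0,0,0]
    - [-0.001,0.06,0,0,0,0]
    - [-0.001,0.06,0,0,0,0]
    - [-0.001,0.06,0,0,0,0]
    - [-0.001,0.06,0,0,0,0]
    - [-0.001,0.06,0,0,0,0]
    - [-0.001,0.06,0,0,0,0]
    - [-0.001,0.06,0,0,0,0]
    - [-0.001,0.06,0,0,0,0]
    - [0,0.06,0,0,0,0]

```text
clock: 4.4
tool_pos: [0.5128, 0.3348, 0.1224]
orientation: [180.0, -0.0, -90.0]
force: [0.8, -0.7, -0.4]
opening: 0.065
gripper_force: 30.0
```

```bash
python3 - <<'E'
from h import *
p,d=snapshot('side');a=p[80:300,215:345];cv2.imwrite('pics/s2.png',cv2.resize(a,None,fx=2.7,fy=2.7,interpolation=cv2.INTER_CUBIC))
p,d=snapshot('top');np.savez('t2.npz',p=p,d=d)
E
```

```text
(no output)
```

View pics/s2.png

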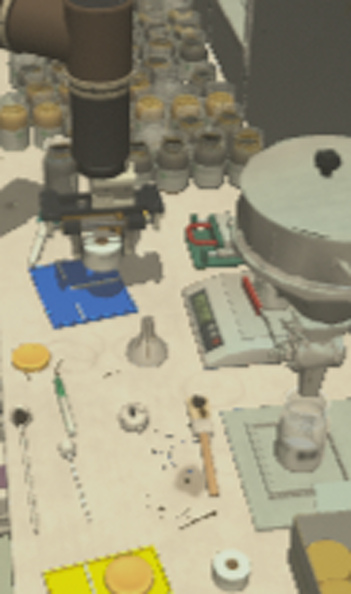

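The roll is held over the blue tray (corners seen at (30,268), (58,325), (137,312)). I'll cross-check the blue tray in the side view.

```bash
python3 - <<'E'
from h import *
C=lambda u,v:((u+.5)/3.4-.5+215,(v+.5)/3.4-.5+165)
q=np.array([ray('side',C(*x),.006)[0][:2]*1000 for x in((38,50),(135,30),(173,103),(70,124))]);print(q.round(),q.mean(0))
D=lambda u,v:((u+.5)/2.7-.5+215,(v+.5)/2.7-.5+80)
for n,u,v,z in(('capend',57,370,.01),('penend',71,434,.01),('head',67,450,.02),('tip',88,521,.003),('tallybtn',133,409,.03),('peg',123,422,.02)):print(n,np.round(ray('side',D(u,v),z)[0]*1000))
E
```

```text
[[397. 442.]
 [540. 472.]
 [569. 297.]
 [428. 271.]] [483.48264744 370.76824907]
capend [422. 163.  10.]
penend [430.  21.  10.]
head [421. -20.  20.]
tip [ 438. -137.    3.]
tallybtn [525.  40.  30.]
peg [508.  25.  20.]
```

>>> play_rows:
  deltas:
    - [0.001,0.005,-0.05,0,0,0]
    - [0,0,-0.035,0,0,0]
    - [0,0,-0.015,0,0,0]
    - [0,0,0,0,0,0]
    - [0,0,0,0,0,0]

```text
clock: 5.0
tool_pos: [0.5148, 0.3371, 0.0433]
orientation: [-180.0, 0.0, -90.0]
force: [1.0, 0.8, -0.4]
opening: 0.0647
gripper_force: 30.0
```

>>> play_rows:
  deltas:
    - [0,0,-0.004,0,0,0]
    - [0,0,-0.003,0,0,0]
    - [0,0,-0.002,0,0,0]
    - [0,0,-0.001,0,0,0]
    - [0,0,0,0,0,0]

```text
clock: 5.5
tool_pos: [0.5142, 0.3368, 0.0345]
orientation: [-180.0, 0.0, -90.1]
force: [0.5, -0.0, -1.3]
opening: 0.0649
gripper_force: 30.0
```

>>> play_rows:
  deltas:
    - [0,0,-0.001,0,0,0]
    - [0,0,0,0,0,0]
    - [0,0,0,0,0,0]

```text
clock: 5.8
tool_pos: [0.5143, 0.3369, 0.0341]
orientation: [-180.0, 0.0, -90.0]
force: [-2.4, 0.0, 5.2]
opening: 0.0648
gripper_force: 30.0
```

>>> play_rows:
  deltas:
    - [0,0,0,0,0,0]
    - [0,0,0,0,0,0]
    - [0,0,0,0,0,0]
    - [0,0,0,0,0,0]
    - [0,0,0,0,0,0]
  gripper: 1

```text
clock: 6.3
tool_pos: [0.5143, 0.3369, 0.0335]
orientation: [180.0, -0.0, -90.1]
force: [-0.2, -0.5, -0.3]
opening: 0.0873
gripper_force: 0.0
```

>>> play_rows:
  deltas:
    - [0,0,0.02,0,0,0]
    - [0,0,0.04,0,0,0]
    - [0,0,0.06,0,0,0]

```text
clock: 6.6
tool_pos: [0.5129, 0.3356, 0.128]
orientation: [179.8, -0.2, -90.1]
force: [0.6, 0.8, -0.0]
opening: 0.0876
gripper_force: 0.0
```

```bash
python3 - <<'E'
from h import *
def px(n,P):
    c=camera_model(n);q=c['world_to_cam']@np.r_[P,1];return c['fx']*q[0]/q[2]+c['cx'],c['fy']*q[1]/q[2]+c['cy']
out=[]
for n in('top','side'):
    p,d=snapshot(n);np.savez(n+'3.npz',p=p,d=d);u,v=px(n,[.523,.039,.02]);u0,v0=int(round(u))-12,int(round(v))-12
    a=cv2.resize(p[v0:v0+24,u0:u0+24],None,fx=16,fy=16,interpolation=cv2.INTER_CUBIC)
    for k,col in(([.02,0],(0,0,255)),([0,.02],(0,255,0))):
        f=lambda P:tuple(int((t-o+.5)*16) for t,o in zip(px(n,P),(u0,v0)))
        cv2.arrowedLine(a,f([.46,.04,0]),f([.46+k[0],.04+k[1],0]),col,1)
    out.append(a);print(n,u0,v0)
cv2.imwrite('pics/tal.png',np.hstack(out))
E
```

```text
top 253 187
side 252 221
```

View pics/tal.png

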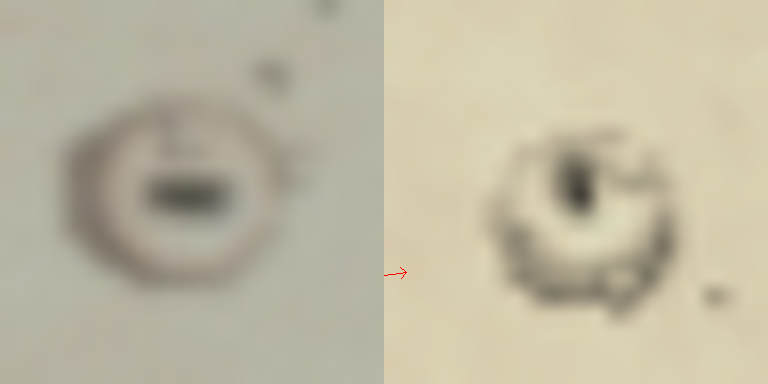

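In the top crop the tally case is centred at (188,190) and its peg points right (world -y) at (290,170). The side crop agrees, with the peg at (622,280), so its yaw is about 0 and I can grip along world x.

```bash
python3 - <<'E'
from h import *
print(ray('top',(264.25,198.4),.024)*1000,ray('side',(264.06,232.7),.024)*1000)
# tray blue small bay target
y=np.deg2rad(10);R=np.array([[np.cos(y),-np.sin(y)],[np.sin(y),np.cos(y)]])
for n,t,b in(('tally',(482,372),(26.5,48)),('pen',(482,372),(-46.5,0)),('cone',(458,-287),(28.5,-39)),('head',(458,-287),(-48,58))):print(n,np.array(t)+R@b)
E
```

```text
[[523.41219102  40.75726618  24.        ]] [[524.74338852  37.22250381  24.        ]]
tally [499.76229293 423.87244885]
pen [436.20643948 363.92535974]
cone [ 492.83929989 -320.4585293 ]
head [ 400.65763355 -238.21626285]
```

>>> play_rows:
  deltas:
    - [0.001,-0.04,0,0,0,0]
    - [0.001,-0.06,0,0,0,0]
    - [0.001,-0.06,0,0,0,0]
    - [0.001,-0.06,0,0,0,0]
    - [0.001,-0.06,0,0,0,0]
    - [0.001,-0.06,-0.02,0,0,0]
    - [0.005,-0.03,-0.02,0,0,0]

```text
clock: 7.4
tool_pos: [0.5225, 0.0387, 0.0981]
orientation: [-179.9, 0.0, -90.2]
force: [-0.8, 1.2, -0.4]
opening: 0.0875
gripper_force: 0.0
```

>>> play_rows:
  deltas:
    - [0.001,0.001,-0.04,0,0,0]
    - [0,0,-0.03,0,0,0]
    - [0,0,-0.015,0,0,0]
    - [0,0,-0.005,0,0,0]
    - [0,0,0,0,0,0]
    - [0,0,0,0,0,0]

```text
clock: 8.0
tool_pos: [0.5246, 0.0428, 0.0267]
orientation: [-179.9, 0.0, -90.0]
force: [0.3, 0.5, -0.1]
opening: 0.0877
gripper_force: 0.0
```

>>> play_rows:
  deltas:
    - [0,0,0,0,0,0]
    - [0,0,0,0,0,0]
    - [0,0,0,0,0,0]
    - [0,0,0,0,0,0]
    - [0,0,0,0,0,0]
    - [0,0,0,0,0,0]
    - [0,0,0,0,0,0]
    - [0,0,0,0,0,0]
  gripper: -1

```text
clock: 8.8
tool_pos: [0.5239, 0.0422, 0.0258]
orientation: [180.0, -0.0, -90.1]
force: [-0.2, -1.4, 0.6]
opening: 0.0418
gripper_force: 30.0
```

>>> play_rows:
  deltas:
    - [0,0,0.03,0,0,0]
    - [0,0,0.04,0,0,0]
    - [0,0,0.035,0,0,0]
    - [-0.003,0.0475,0,0,0,0.011]
    - [-0.003,0.06,0,0,0,0.011]
    - [-0.004,0.06,0,0,0,0.011]
    - [-0.004,0.06,0,0,0,0.011]
    - [-0.004,0.06,0,0,0,0.011]
    - [-0.004,0.06,0,0,0,0]
    - [-0.004,0.06,0,0,0,0]

```text
clock: 9.8
tool_pos: [0.5024, 0.3701, 0.1097]
orientation: [180.0, -0.0, -80.1]
force: [1.6, -0.6, -0.5]
opening: 0.0417
gripper_force: 30.0
```

>>> play_rows:
  deltas:
    - [-0.004,0.05,0,0,0,0]
    - [0,0.02,0,0,0,0]
    - [0,0,-0.04,0,0,0]
    - [0,0,-0.03,0,0,0]
    - [0,0,-0.015,0,0,0]
    - [0,0,-0.005,0,0,0]
    - [0,0,0,0,0,0]

```text
clock: 10.5
tool_pos: [0.5001, 0.4239, 0.0378]
orientation: [180.0, -0.0, -80.2]
force: [0.0, -0.3, -0.0]
opening: 0.0411
gripper_force: 30.0
```

>>> play_rows:
  deltas:
    - [0,0,-0.004,0,0,0]
    - [0,0,-0.003,0,0,0]
    - [0,0,-0.0025,0,0,0]
    - [0,0,-0.001,0,0,0]
    - [0,0,0,0,0,0]
    - [0,0,0,0,0,0]

```text
clock: 11.1
tool_pos: [0.4999, 0.4243, 0.0296]
orientation: [-180.0, 0.0, -80.2]
force: [0.5, 0.2, -1.0]
opening: 0.0414
gripper_force: 30.0
```

>>> play_rows:
  deltas:
    - [0,0,-0.001,0,0,0]
    - [0,0,0,0,0,0]
    - [0,0,0,0,0,0]

```text
clock: 11.4
tool_pos: [0.4999, 0.4244, 0.0289]
orientation: [-180.0, 0.0, -80.1]
force: [-0.7, 0.4, 2.0]
opening: 0.0414
gripper_force: 30.0
```

>>> play_rows:
  deltas:
    - [0,0,0,0,0,0]
    - [0,0,0,0,0,0]
    - [0,0,0,0,0,0]
    - [0,0,0,0,0,0]
  gripper: 0.3

```text
clock: 11.8
tool_pos: [0.4998, 0.4242, 0.0285]
orientation: [180.0, -0.0, -80.2]
force: [-0.1, 0.1, -0.1]
opening: 0.0566
gripper_force: 0.0
```

>>> play_rows:
  deltas:
    - [0,0,0.02,0,0,0]
    - [0,0,0.04,0,0,0]
    - [0,0,0.06,0,0,0]
    - [-0.04,-0.03,0,0,0,0]
    - [-0.04,-0.04,0,0,0,0]
    - [-0.02,-0.05,0,0,0,0]

```text
clock: 12.4
tool_pos: [0.4181, 0.3276, 0.1247]
orientation: [-180.0, 0.0, -80.1]
force: [-0.2, -0.3, 0.8]
opening: 0.0567
gripper_force: 0.0
```

```bash
python3 - <<'E'
from h import *
g=lambda p:cv2.cvtColor(p,cv2.COLOR_BGR2HSV)
p,d=snapshot('side');np.savez('side4.npz',p=p,d=d)
a=cv2.resize(p[160:250,215:305],None,fx=6,fy=6,interpolation=cv2.INTER_CUBIC);cv2.imwrite('pics/s4.png',a)
E
```

```text
(no output)
```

View pics/s4.png

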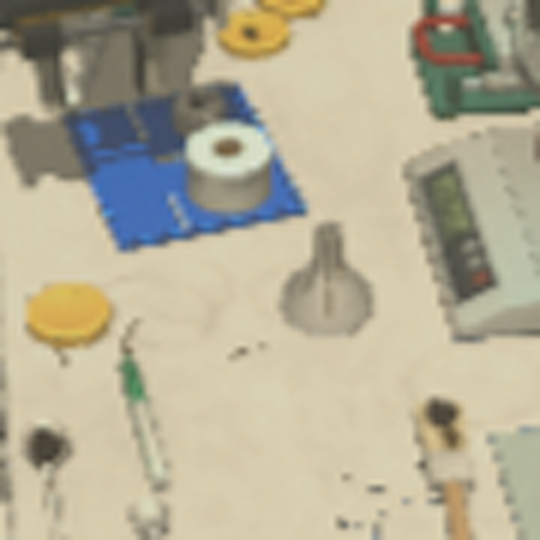

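The roll stands in the large bay at (230,170) and the tally in the small bay at (203,108). The pen runs from (128,348) to (160,485), the funnel stem top is at (328,228).

```bash
python3 - <<'E'
from h import *
D=lambda u,v:((u+.5)/6-.5+215,(v+.5)/6-.5+160)
for n,u,v,z in(('penA',128,350,.008),('penB',161,485,.008),('stem',328,228,.072),('coneL',282,300,.0),('coneR',373,300,0),('coneF',328,335,0)):print(n,np.round(ray('side',D(u,v),z)[0]*1000))
o=np.load('top3.npz')['p'];cv2.imwrite('pics/pen.png',cv2.resize(o[212:240,228:318],None,fx=8.5,fy=8.5,interpolation=cv2.INTER_CUBIC))
E
```

```text
penA [422. 157.   8.]
penB [432.  22.   8.]
stem [570. 196.  72.]
coneL [538. 205.   0.]
coneR [604. 196.   0.]
coneF [566. 163.   0.]
```

View pics/pen.png

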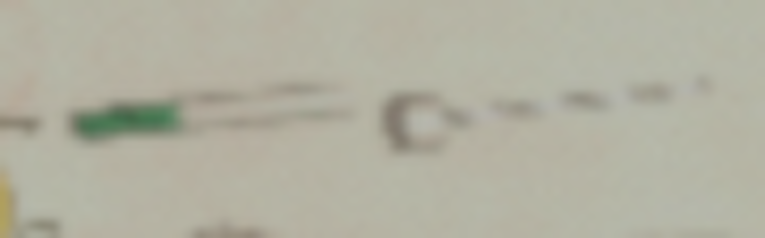

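The top crop shows the pen from (70,125) to about (352,103), the probe head at (415,122) and the tip at (708,85).

```bash
python3 - <<'E'
from h import *
D=lambda u,v:((u+.5)/8.5-.5+228,(v+.5)/8.5-.5+212)
for n,u,v,z in(('penA',70,125,.008),('penB',352,102,.008),('head',415,122,.018),('tip',708,84,.008)):print(n,np.round(ray('top',D(u,v),z)[0]*1000))
print(get_obs()['tool_pos'])
E
```

```text
penA [419. 148.   8.]
penB [430.  23.   8.]
head [420.  -5.  18.]
tip [ 438. -135.    8.]
[0.41492911 0.32088001 0.12407415]
```

>>> play_rows:
  deltas:
    - [0.0025,-0.045,0,0,0,-0.014]
    - [0.0025,-0.055,0,0,0,-0.014]
    - [0.0025,-0.055,0,0,0,0]
    - [0.0025,-0.055,0,0,0,0]
    - [0.0025,-0.055,0,0,0,0]
    - [0,-0.029,-0.03,0,0,0]
    - [0,0,-0.05,0,0,0]
    - [0,0,-0.03,0,0,0]
    - [0,0,0,0,0,0]
    - [0,0,0,0,0,0]

```text
clock: 13.45
tool_pos: [0.43, 0.0931, 0.0369]
orientation: [180.0, -0.0, -85.2]
force: [0.2, 0.3, 1.1]
opening: 0.0569
gripper_force: 0.0
```

>>> play_rows:
  deltas:
    - [-0.005,-0.009,-0.005,0,0,0]
    - [0,0,-0.008,0,0,0]
    - [0,0,-0.005,0,0,0]
    - [0,0,0,0,0,0]
    - [0,0,0,0,0,0]

```text
clock: 13.95
tool_pos: [0.426, 0.086, 0.0223]
orientation: [-180.0, 0.0, -85.2]
force: [-0.1, 0.2, 0.4]
opening: 0.0571
gripper_force: 0.0
```

>>> play_rows:
  deltas:
    - [0,0,0,0,0,0]
    - [0,0,0,0,0,0]
    - [0,0,0,0,0,0]
    - [0,0,0,0,0,0]
    - [0,0,0,0,0,0]
    - [0,0,0,0,0,0]
    - [0,0,0,0,0,0]
    - [0,0,0,0,0,0]
  gripper: -1

```text
clock: 14.75
tool_pos: [0.4258, 0.0858, 0.0222]
orientation: [180.0, -0.0, -85.2]
force: [0.1, 0.4, 0.5]
opening: 0.0125
gripper_force: 30.0
```

>>> play_rows:
  deltas:
    - [0,0,0.03,0,0,0]
    - [0,0,0.04,0,0,0]
    - [0,0,0.02,0,0,0]
    - [0.002,0.04,0,0,0,0.014]
    - [0.002,0.055,0,0,0,0.014]
    - [0.002,0.055,0,0,0,0]
    - [0.002,0.055,0,0,0,0]
    - [0.002,0.055,0,0,0,0]
    - [0.0015,0.055,0,0,0,0]
    - [0.001,0.0325,0,0,0,0]

```text
clock: 15.75
tool_pos: [0.4359, 0.367, 0.0941]
orientation: [-180.0, 0.0, -80.1]
force: [0.1, -0.9, 0.2]
opening: 0.0123
gripper_force: 30.0
```

>>> play_rows:
  deltas:
    - [0,0,-0.03,0,0,0]
    - [0,0,-0.03,0,0,0]
    - [0,0,-0.01,0,0,0]
    - [0,0,0,0,0,0]
    - [0,0,0,0,0,0]

```text
clock: 16.25
tool_pos: [0.4362, 0.364, 0.0389]
orientation: [-180.0, 0.0, -80.1]
force: [-0.5, -0.4, -0.2]
opening: 0.0127
gripper_force: 30.0
```

>>> play_rows:
  deltas:
    - [0,0,-0.006,0,0,0]
    - [0,0,-0.005,0,0,0]
    - [0,0,-0.003,0,0,0]
    - [0,0,-0.002,0,0,0]
    - [0,0,-0.001,0,0,0]
    - [0,0,0,0,0,0]
    - [0,0,0,0,0,0]

```text
clock: 16.95
tool_pos: [0.4359, 0.3638, 0.0251]
orientation: [-180.0, -0.0, -80.1]
force: [-1.7, -1.2, 5.7]
opening: 0.0124
gripper_force: 30.0
```

>>> play_rows:
  deltas:
    - [0,0,0,0,0,0]
    - [0,0,0,0,0,0]
    - [0,0,0,0,0,0]
    - [0,0,0,0,0,0]
  gripper: -0.2

```text
clock: 17.35
tool_pos: [0.4352, 0.3628, 0.0243]
orientation: [179.9, -0.1, -80.2]
force: [-2.6, -3.0, 3.5]
opening: 0.034
gripper_force: 2.1
```

>>> play_rows:
  deltas:
    - [0,0,0.02,0,0,0]
    - [0,0,0.04,0,0,0]
    - [0,0,0.06,0,0,0]
    - [0.01,-0.04,0.02,0,0,-0.018]
    - [0.03,-0.05,0,0,0,-0.018]
    - [0.03,-0.05,0,0,0,-0.018]
    - [0.03,-0.03,0,0,0,0]
    - [0.03,-0.02,0,0,0,0]
    - [0,0,0,0,0,0]

```text
clock: 18.25
tool_pos: [0.5423, 0.21, 0.1365]
orientation: [-179.9, 0.0, -90.0]
force: [-0.6, 0.4, -0.8]
opening: 0.0352
gripper_force: 0.0
```

```bash
python3 - <<'E'
from h import *
p,d=snapshot('side');a=cv2.resize(p[165:255,215:315],None,fx=5,fy=5,interpolation=cv2.INTER_CUBIC)
q,d=snapshot('top');b=cv2.resize(q[180:235,145:245],None,fx=5,fy=5,interpolation=cv2.INTER_CUBIC)
b=np.vstack([b,np.zeros((a.shape[0]-b.shape[0],b.shape[1],3),np.uint8)]) if b.shape[0]<a.shape[0] else b
cv2.imwrite('pics/c5.png',np.hstack([a,b])[:, :].__getitem__((slice(None),slice(None)))if False else cv2.resize(np.hstack([a,b]),(800,360)))
print(get_obs()['tool_pos'],get_obs()['joint_pos'])
E
```

```text
[0.54021414 0.21130997 0.13627715] [ 4.06696041e+01  1.70977842e+01 -1.98221277e+01 -3.78428946e-03
 -5.30881085e+01 -4.06411229e+01]
```

View pics/c5.png

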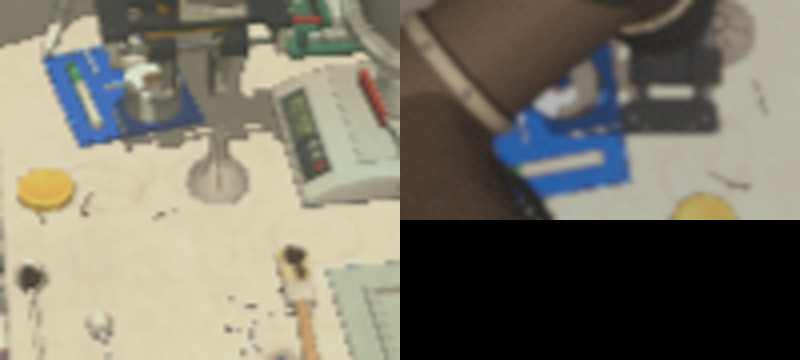

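The pen lies in the long bay (85,95 in the side part), with the roll and tally in place. Now the funnel, at about (570,195) mm.

>>> play_rows:
  deltas:
    - [0.0375,-0.021,0,0,0,0]
    - [0,0,-0.03,0,0,0]
    - [0,0,0,0,0,0]
    - [0,0,0,0,0,0]
  gripper: 0.4

```text
clock: 18.75
tool_pos: [0.5689, 0.1954, 0.1124]
orientation: [179.9, -0.1, -89.8]
force: [0.1, -0.2, -0.2]
opening: 0.0593
gripper_force: 0.0
```

>>> play_rows:
  deltas:
    - [0,0,-0.03,0,0,0]
    - [0,0,-0.02,0,0,0]
    - [0,0,-0.012,0,0,0]
    - [0,0,0,0,0,0]

```text
clock: 19.15
tool_pos: [0.5691, 0.1953, 0.0627]
orientation: [179.9, -0.0, -89.8]
force: [0.5, -1.0, 0.8]
opening: 0.0613
gripper_force: 0.0
```

>>> play_rows:
  deltas:
    - [0,0,0,0,0,0]
    - [0,0,0,0,0,0]
    - [0,0,0,0,0,0]
    - [0,0,0,0,0,0]
    - [0,0,0,0,0,0]
    - [0,0,0,0,0,0]
    - [0,0,0,0,0,0]
  gripper: -1

```text
clock: 19.85
tool_pos: [0.5697, 0.1949, 0.0631]
orientation: [180.0, -0.0, -89.9]
force: [-2.2, -0.5, 2.8]
opening: 0.0201
gripper_force: 30.0
```

>>> play_rows:
  deltas:
    - [0,0,0.02,0,0,0]
    - [0,0,0.035,0,0,0]
    - [-0.024,0,0.03,0,0,0]
    - [-0.024,-0.034,0,0,0,0]
    - [-0.024,-0.05,0,0,0,0]
    - [-0.024,-0.05,0,0,0,0]
    - [0,-0.06,0,0,0,0]
    - [0,-0.06,0,0,0,0]
    - [0,-0.06,0,0,0,0]
    - [0,-0.06,0,0,0,0]

```text
clock: 20.85
tool_pos: [0.4928, -0.1059, 0.1313]
orientation: [-180.0, 0.0, -89.8]
force: [1.5, 0.1, -0.8]
opening: 0.0198
gripper_force: 29.9
```

>>> play_rows:
  deltas:
    - [0,-0.06,0,0,0,0]
    - [0,-0.06,0,0,0,0]
    - [0,-0.06,0,0,0,0]
    - [0,-0.05,0,0,0,0]
    - [0,-0.04,0,0,0,0]
    - [0,0,0,0,0,0]
    - [0,0,-0.03,0,0,0]
    - [0,0,-0.03,0,0,0]
    - [0,0,0,0,0,0]

```text
clock: 21.75
tool_pos: [0.4907, -0.3191, 0.0799]
orientation: [179.7, 0.1, -89.9]
force: [-1.2, 0.8, -0.9]
opening: 0.02
gripper_force: 29.9
```

>>> play_rows:
  deltas:
    - [0.0025,0,-0.005,0,0,0]
    - [0,0,-0.005,0,0,0]
    - [0,0,-0.003,0,0,0]
    - [0,0,-0.002,0,0,0]
    - [0,0,0,0,0,0]
    - [0,0,0,0,0,0]

```text
clock: 22.35
tool_pos: [0.4952, -0.3202, 0.0713]
orientation: [-180.0, -0.0, -89.9]
force: [0.4, -0.4, -0.5]
opening: 0.02
gripper_force: 29.9
```

>>> play_rows:
  deltas:
    - [-0.001,0,-0.003,0,0,0]
    - [0,0,-0.002,0,0,0]
    - [0,0,-0.0015,0,0,0]
    - [0,0,0,0,0,0]
    - [0,0,0,0,0,0]

```text
clock: 22.85
tool_pos: [0.4942, -0.3202, 0.0661]
orientation: [-180.0, -0.0, -89.9]
force: [-0.9, 1.6, 4.1]
opening: 0.0202
gripper_force: 30.1
```

>>> play_rows:
  deltas:
    - [0,0,0,0,0,0]
    - [0,0,0,0,0,0]
    - [0,0,0,0,0,0]
    - [0,0,0,0,0,0]
  gripper: 0.1

```text
clock: 23.25
tool_pos: [0.4942, -0.3202, 0.0656]
orientation: [180.0, 0.0, -89.9]
force: [0.6, -0.5, 0.5]
opening: 0.0454
gripper_force: 0.0
```

>>> play_rows:
  deltas:
    - [0,0,0.02,0,0,0]
    - [0,0,0.04,0,0,0]
    - [0,0,0.04,0,0,0]
    - [-0.01,0.04,0,0,0,0.014]
    - [-0.01,0.06,0,0,0,0.014]
    - [-0.02,0.05,0,0,0,0.014]
    - [-0.02,0.05,0,0,0,0]
    - [0,0,0,0,0,0]

```text
clock: 24.05
tool_pos: [0.4444, -0.157, 0.1461]
orientation: [-180.0, 0.0, -82.1]
force: [1.2, -0.2, -0.0]
opening: 0.0483
gripper_force: 0.0
```

```bash
python3 - <<'E'
from h import *
p,d=snapshot('side');a=cv2.resize(p[225:345,215:295],None,fx=5,fy=5,interpolation=cv2.INTER_CUBIC)
q=np.load('top3.npz')['p'];b=cv2.resize(q[212:237,265:285],None,fx=20,fy=20,interpolation=cv2.INTER_CUBIC)
b=np.vstack([b,np.zeros((100,400,3),np.uint8)])
cv2.imwrite('pics/c6.png',np.hstack([a,b]));print(get_obs()['tool_pos'])
E
```

```text
[ 0.44570834 -0.15834635  0.14630944]
```

View pics/c6.png

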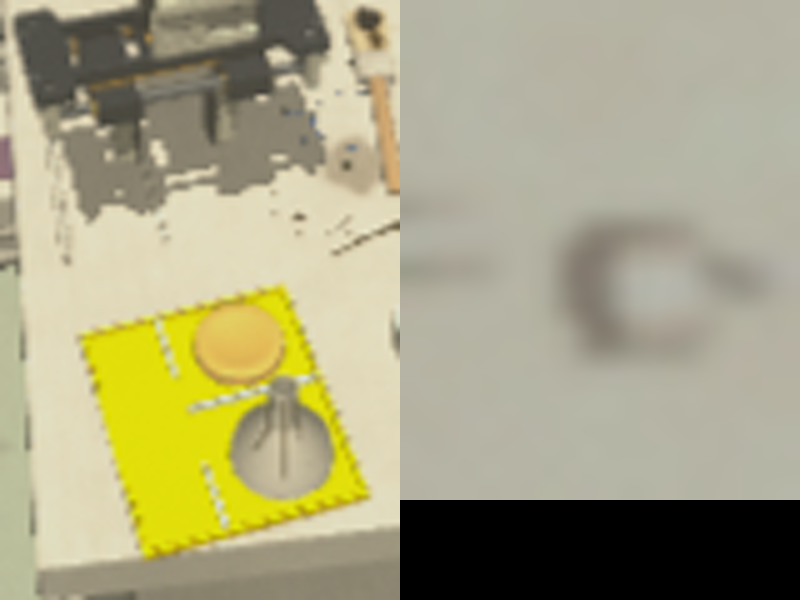

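The funnel stands in the yellow large bay at (283,445), clear of the cap. The probe head is centred at about (665,287) in the top zoom, i.e. (420,-10) mm.

>>> play_rows:
  deltas:
    - [-0.008,0.045,0,0,0,0]
    - [-0.008,0.05,0,0,0,0]
    - [-0.008,0.05,0,0,0,0]
    - [-0.0075,0.04,0,0,0,0]
    - [0,0,-0.05,0,0,0]
    - [0,0,-0.05,0,0,0]
    - [0,0,-0.02,0,0,0]
    - [0,0,0,0,0,0]
    - [0,0,0,0,0,0]

```text
clock: 25.0
tool_pos: [0.4216, -0.0125, 0.05]
orientation: [180.0, -0.0, -82.3]
force: [0.5, 0.5, 0.5]
opening: 0.0485
gripper_force: 0.0
```

>>> play_rows:
  deltas:
    - [-0.001,0.003,-0.015,0,0,0]
    - [0,0,-0.01,0,0,0]
    - [0,0,-0.004,0,0,0]
    - [0,0,0,0,0,0]
    - [0,0,0,0,0,0]

```text
clock: 25.5
tool_pos: [0.4206, -0.0097, 0.027]
orientation: [-180.0, 0.0, -82.3]
force: [0.9, 0.1, 0.3]
opening: 0.0481
gripper_force: 0.0
```

>>> play_rows:
  deltas:
    - [0,0,0,0,0,0]
    - [0,0,0,0,0,0]
    - [0,0,0,0,0,0]
    - [0,0,0,0,0,0]
    - [0,0,0,0,0,0]
    - [0,0,0,0,0,0]
    - [0,0,0,0,0,0]
  gripper: -1

```text
clock: 26.2
tool_pos: [0.4203, -0.0097, 0.0267]
orientation: [-180.0, 0.0, -82.3]
force: [-0.1, 0.1, 2.1]
opening: 0.0216
gripper_force: 30.0
```

>>> play_rows:
  deltas:
    - [0,0,0.02,0,0,0]
    - [0,0,0.03,0,0,0]
    - [0,0,0.03,0,0,0]
    - [-0.005,-0.03,0,0,0,0.01]
    - [-0.005,-0.05,0,0,0,0]
    - [-0.005,-0.055,0,0,0,0]
    - [-0.005,-0.055,0,0,0,0]
    - [-0.005,-0.055,0,0,0,0]
    - [0,-0.04,0,0,0,0]
    - [0,0,0,0,0,0]

```text
clock: 27.2
tool_pos: [0.3998, -0.2407, 0.0903]
orientation: [180.0, -0.0, -80.7]
force: [0.1, 1.2, -1.1]
opening: 0.0219
gripper_force: 30.0
```

```bash
python3 - <<'E'
from h import *
p,d=snapshot('side');a=cv2.resize(p[225:345,215:315],None,fx=5,fy=5,interpolation=cv2.INTER_CUBIC)
cv2.imwrite('pics/c7.png',a);print(get_obs()['tool_pos'],get_obs()['orientation'],get_obs()['opening'])
E
```

```text
[ 0.3996154  -0.23931006  0.09019873] [ 1.79955993e+02  1.45426639e-02 -8.07351617e+01] 0.021841129739987596
```

View pics/c7.png

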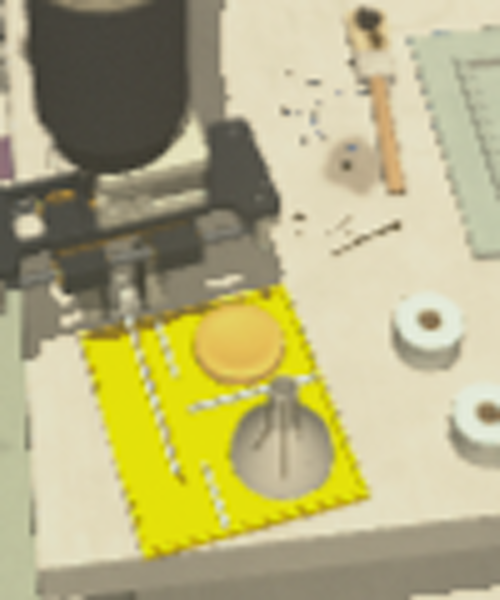

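The probe is held level, parallel to the tray edge, with the tip at (182,478) and the bay beneath it. I'll lower it.

>>> play_rows:
  deltas:
    - [0.001,0.001,-0.03,0,0,0]
    - [0,0,-0.025,0,0,0]
    - [0,0,-0.008,0,0,0]
    - [0,0,0,0,0,0]
    - [0,0,0,0,0,0]

```text
clock: 27.75
tool_pos: [0.4015, -0.2366, 0.0408]
orientation: [-180.0, -0.0, -80.5]
force: [-0.1, -0.5, -0.1]
opening: 0.0215
gripper_force: 30.0
```

>>> play_rows:
  deltas:
    - [0,0,-0.005,0,0,0]
    - [0,0,-0.004,0,0,0]
    - [0,0,-0.002,0,0,0]
    - [0,0,-0.0015,0,0,0]
    - [0,0,-0.0008,0,0,0]
    - [0,0,0,0,0,0]
    - [0,0,0,0,0,0]

```text
clock: 28.45
tool_pos: [0.401, -0.237, 0.0297]
orientation: [180.0, -0.0, -80.5]
force: [-1.1, 1.0, 1.0]
opening: 0.0219
gripper_force: 30.0
```

>>> play_rows:
  deltas:
    - [0,0,-0.0008,0,0,0]
    - [0,0,0,0,0,0]
    - [0,0,0,0,0,0]

```text
clock: 28.75
tool_pos: [0.4011, -0.237, 0.0295]
orientation: [-180.0, -0.0, -80.5]
force: [-2.6, 2.4, 10.2]
opening: 0.0223
gripper_force: 30.0
```

>>> play_rows:
  deltas:
    - [0,0,0,0,0,0]
    - [0,0,0,0,0,0]
    - [0,0,0,0,0,0]
    - [0,0,0,0,0,0]
  gripper: -0.2

```text
clock: 29.15
tool_pos: [0.401, -0.237, 0.0288]
orientation: [180.0, 0.0, -80.5]
force: [-0.4, -0.0, -0.1]
opening: 0.0347
gripper_force: 0.0
```

>>> play_rows:
  deltas:
    - [0,0,0.02,0,0,0]
    - [0,0,0.04,0,0,0]
    - [0,0,0.06,0,0,0]
    - [0,0,0.06,0,0,0]
    - [0,0.05,0.03,0,0,0]
    - [0.01,0.06,0,0,0,0]
    - [0.01,0.06,0,0,0,0]
    - [0.01,0.06,0,0,0,0]
    - [0,0,0,0,0,0]

```text
clock: 30.05
tool_pos: [0.4262, -0.0485, 0.1974]
orientation: [-179.9, 0.0, -80.2]
force: [0.6, -0.1, 0.4]
opening: 0.0353
gripper_force: 0.0
```

```bash
python3 - <<'E'
from h import *
p,d=snapshot('side');a=cv2.resize(p[255:345,215:295],None,fx=5,fy=5,interpolation=cv2.INTER_CUBIC)
q,d=snapshot('top');b=cv2.resize(q[180:255,315:385],None,fx=5.7,fy=6,interpolation=cv2.INTER_CUBIC)
cv2.imwrite('pics/c8.png',np.hstack([a,b]));
f,d=snapshot('side');cv2.imwrite('pics/c9.png',cv2.resize(f[160:240,215:295],None,fx=6,fy=6,interpolation=cv2.INTER_CUBIC))
E
```

```text
(no output)
```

View pics/c8.png

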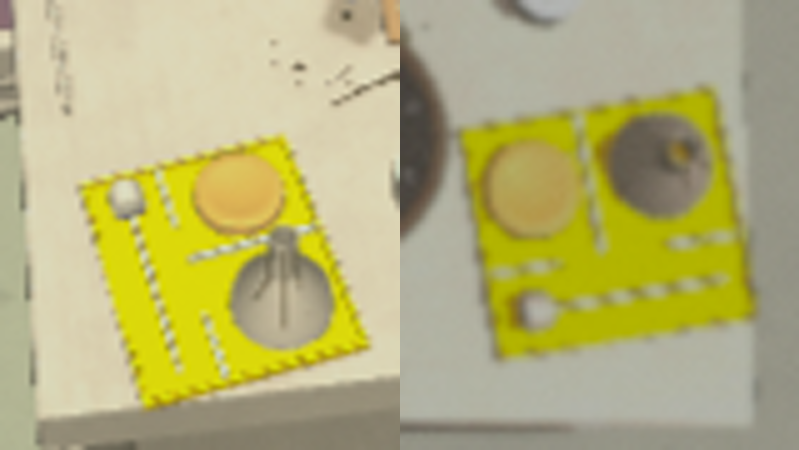

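Both yellow items lie inside their bays: head at (127,197), tip at (180,370), funnel at (283,300), cap undisturbed. One last check of the blue tray.

View pics/c9.png

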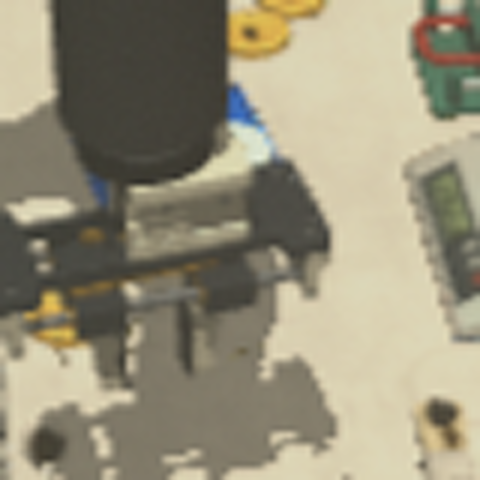

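The arm hides the blue tray in this view, so I'll check it numerically from the top camera.

```bash
python3 - <<'E'
from h import *
q,_=snapshot('top');hsv=cv2.cvtColor(q,cv2.COLOR_BGR2HSV);H,S,V=[hsv[...,i].astype(int) for i in range(3)]
m=((H>100)&(H<125)&(S>110)).astype(np.uint8)
R=np.array([[.985,.174],[-.174,.985]])
b,c,s=blob(m,(140,215,175,235));hull=np.zeros_like(b)
ct=max(cv2.findContours(b,0,2)[0],key=cv2.contourArea);cv2.fillPoly(hull,[cv2.convexHull(ct)],1);print(rectw('top',hull,.006))
n,l,st,ce=cv2.connectedComponentsWithStats(hull*(1-m))
for i in range(1,n):
    if st[i,4]>8:
        v,u=np.nonzero(l==i);P=(ray('top',np.c_[u,v],.02)[:,:2]*1000-[482,372])@R.T;print(st[i,4],P.min(0).round(),P.max(0).round(),P.mean(0).round())
E
```

```text
((481.4271240234375, 373.2684326171875), (146.53643798828125, 169.89334106445312), 10.63797664642334)
397 [-21. -75.] [70. 16.] [ 28. -30.]
136 [ 4. 17.] [49. 71.] [27. 46.]
40 [-27. -86.] [ -2. -36.] [-21. -61.]
42 [-43.  32.] [-16.  82.] [-24.  60.]
167 [-67. -74.] [-38.  58.] [-49. -10.]
```

```bash
python3 -c "
from plant import *
print(close_job())"
```

```text
the job is handed in; nothing more can be done
None
```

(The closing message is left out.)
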